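# Fit the last leg of a monitor riser

### The arm

A 6-joint arm with a two-finger parallel gripper is mounted at the origin on the work surface. World frame = base frame: x ahead of the robot, y to its left, z up, the work surface at z = 0. Lengths are in mm, angles in rad, forces in N, time in s.
With the tool pointing down it reaches from about 350 to 775 mm from the base axis. Payload 7.3 kg.
Tool frame: the origin (TCP) lies at the very end of the fingers, on their centre line; the grasp point (between the pads) lies bot.grip_point_offset behind it (bot.grip_point_offset is the distance from the TCP to the grasp point, in mm); z points along the fingers, y is the line along which they close (so a half turn about z gives the same grasp; the last joint's range is limited). The gripper opens to 92 mm and grips with 3 to 60 N. Pads are 19 mm wide; open, the fingers measure 130 mm over their backs; the gripper's body (75 mm by 190 mm) begins 47 mm behind the grasp point.
Start: joints at [0.985, 0.342, 1.524, -0, 1.275, -0.146], TCP at [223.512, 475.066, 226.741] pointing down, gripper open.
Joint ranges: [-2.53, 2.53], [-0.77, 2.02], [0.04, 2.7], [-1, 4.14], [0.28, 2.66], [-3.11, 3.11]. Speed limits (rad/s): [2.57, 2.57, 3.14, 3.14, 3.14, 3.14].

### API

Orientations are given as [roll, pitch, yaw] about the fixed x, y, z axes, in that order (R = Rz(yaw) Ry(pitch) Rx(roll)).
In Python, from plant import bot gives the robot as it stands. The module is installed in compiled form; this text tells all that it offers.
- The arm moves only by the tool carry_out, never from a script. Its argument "plan" is a list of rows, each an object of numbers: "tx", "ty", "tz": the shift along the world's x, y, z in mm; "rx", "ry", "rz": the turn, a rotation vector about the world's x, y, z in rad. A call has 1 to 12 rows; each row shifts and turns the commanded pose from where the row before left it; what a row does not reach is not made up. A row lasts 1/10 s, in which the tool goes at most 50 mm and 8.59 degrees, less where a joint would pass 70% of its speed; a pose out of reach is approached as far as the arm can. A call with a gripper value outside its range is refused whole. "gripper" is the closure, from 0 (fully open) to 1 (shut), set as the call begins (left out, the last holds). The fingers move at their own pace and stop on an object; the grip force is fixed at half the most. Time passes only in rows, so rows that do not move let the fingers close. It gives the time, the measured TCP pose, the force, the opening and the grip force at its end, in the units of the state.
- bot.get_obs(): the state, without advancing time (a new reading comes with each control period).
- bot.capture(name): name is "scene" or "top" or "wrist"; returns the picture (384x512x3 uint8, red, green, blue); there is no depth.
- bot.camera_model(name): a dict with "camera_matrix" (3x3 intrinsics, pixels), "R" (3x3) and "t" (3): a world point X has camera coordinates R X + t. Camera axes: x right, y down, z forward; pixel columns grow to the right and rows downward; lengths in mm; the calibration is good to about 2 mm. A picture is of the moment at which its call begins: read the wrist's pose just before it. camera_model takes no time and is no camera call; for the wrist camera it gives the pose at the moment of the call.
- bot.close_job(): hands the job in; it is judged then, once.
The state is a dict: "time": time; "joint_positions": joint angles; "dq": joint speeds; "tau": joint torques, N m; "tool_pos": TCP position; "tcp_rot": TCP orientation; "contact_force": force on the tool from outside, world axes, zero at the start; "moment": the same for the moment, N m; "grip_width": finger opening in mm; "finger_force": force on a finger pad.
Only numpy, scipy, OpenCV 4.12 (cv2) and the standard library are available. Lean on these libraries where they do the work, as an engineer would, in place of code of your own. Each camera call takes 0.05 s, during which the arm holds its last target. There are 200 camera calls.

### The job

The monitor riser lies upside down on the desk and its last leg is only started in its socket, held up by its spring button. Pinch the button flush, slide the leg all the way down into the socket, turning it as needed, until the button snaps out through the socket's hole, then let go. Do it by feel, without ramming the leg or the fingers onto the socket, and leave the other things on the desk and on the riser where they are.

Things in the scene. Friction and masses are not known exactly. Their poses are not given: they have to be found in the camera images.
- riser: monitor riser lying upside down: a board 220 (x) by 380 (y) by 16 mm with four round legs standing up at its corners, x = +-80 and y = +-150 mm from its origin, tops 100 mm above the desk. Origin: centre of the face that lies on the desk. It does not move. Three legs are already fitted; the leg to fit is the one at x = +80, y = +150, which still stands 22 to 30 mm higher
- socket: socket of the leg to fit: an upright white steel tube, 35 mm outside, 30 mm inside, wall 2.5 mm. Origin: centre of its open upper rim, 64 mm above the desk; z up; axes parallel to the riser's. In its wall is one hole, 12 mm wide and 12.5 mm high, centred 14 mm below the rim. The tube is screwed into the board and so its hole faces the riser's +x only roughly: up to 0.35 rad to either side, not measured here. It does not turn during the work
- leg_top (a point): centre of the upper end of the leg to fit: a dark steel tube 28 mm outside, 80 mm long, with a black rubber cap of 27 mm in its top 4 mm; upright, 1 mm clearance all round in the socket
- leg_button (a point): point on the surface of that leg, 50 mm below its top and 14 mm from its axis, at the centre of its spring button; x points straight out along the button, z up. The button is a round-nosed brass pin 10 mm across that stands 6.5 mm out of the leg; at the start it is wholly above the rim and would catch on it. Its spring takes 4 N to start and 7 N when flush
- leg (a joint): how far the leg stands out above its fully-home position, m: 0 = its lower end rests on the socket's floor, with the button level with the hole; 0.014 = button's centre level with the rim. It stays where it is left; about 4 N slides it, 5 to 12 N while the button rubs in the socket
- leg_turn (a joint): turn of the leg about its own axis, rad, anticlockwise from above; 0 = button faces the riser's +x. It stays where it is left, range +-1.2
- button (a joint): how far the button is pressed in, m: 0 = fully out (also when snapped through the hole, where its nose stands 3 mm proud of the socket), 0.0055 = held in by the socket's inner wall, 0.0065 = flush with the leg
- screwdriver_mid (a point): red-handled screwdriver, 170 mm, lying on the upturned board; bystander; point at its middle
- mug_mid (a point): blue mug, 80 mm wide, 92 mm tall, standing on the desk; bystander; point on its axis, half-way up
- tape_mid (a point): orange roll of parcel tape, 104 mm wide, 48 mm tall, lying on the desk; bystander; its centre
- can_mid (a point): blue spray can, 54 mm wide, 170 mm tall, standing on the desk; bystander; point on its axis, half-way up

How it is judged (in metres and radians):
On the way:
1. the button is pressed in and has gone under the socket's rim (value of joint button above 0.0035 m and value of joint leg below 0.012 m), for 0.05 s.
At the end, for the whole second after the job is handed in: The leg is home in its socket (within 3 mm), its button has snapped out through the hole (within 1.5 mm of fully out), the leg is let go and at rest, and the screwdriver, mug, tape and can are where they were (within 20 mm) (value of joint leg below 0.003 m and value of joint button below 0.0015 m and velocity of joint leg below 0.005 m/s and distance of each of screwdriver_mid, mug_mid, tape_mid, can_mid from where it was at the start of the episode below 0.02 m); the robot touches nothing.
It fails at once if the leg, its button or the gripper bears on the socket with more than 40 N (contact force between socket and anything else above 40 N).
It fails at once if a bystander is shoved more than 20 mm (distance of any of screwdriver_mid, mug_mid, tape_mid, can_mid from where it was at the start of the episode above 0.02 m).
It also fails if it takes over 48 s, if anything falls off the work surface, if the arm or the gripper's body presses on something with over 40 N, if the wrist force passes 120 N, or if a joint passes its speed limit or range.

## Working session

There is one attempt and no reset: what is moved stays moved. The work goes in short steps, Python scripts to look and compute and a tool call to move; the robot and the scene stay as the last step left them, time stands still between calls to the robot, and variables do not carry over. Pictures are saved under pics/ and viewed, at most 10 in all, crops included, and the job is handed in when it is done.

Besides the shell and the picture viewer there is one more tool, called after "Request:" by a JSON object that holds its "name" and its "arguments". carry_out: Moves the arm, as the interface text tells. Its arguments: {"type":"object","properties":{"plan":{"type":"array"},"gripper":{"type":"number"}},"required":["plan"]}

```bash
mkdir -p pics
python3 - <<'E'
from plant import bot
import cv2
o=bot.get_obs();print(o,bot.grip_point_offset)
for n in ("scene","top"):
    im=bot.capture(n);cv2.imwrite(f"pics/{n}0.png",im[:,:,::-1]);m=bot.camera_model(n);print(n,m)
E
```

```text
{'time': 0.0, 'joint_positions': array([ 9.84998435e-01,  3.42741538e-01,  1.52501318e+00, -2.29571994e-05,
        1.27544712e+00, -1.45990636e-01]), 'dq': array([-0.00081539, -0.00073278,  0.00026924,  0.000245  , -0.00054931,
        0.00024138]), 'tau': array([-7.75753870e-04, -4.31237733e+01, -2.44214952e+01,  7.16699171e-02,
        5.59849106e-02, -1.13953890e-04]), 'tool_pos': array([223.27265743, 474.69087497, 226.03656489]), 'tcp_rot': array([-3.13999740e+00, -2.12372920e-04,  2.70179193e+00]), 'contact_force': array([ 0.49843821,  0.09124984, -0.14492737]), 'moment': array([-0.00068406, -0.03332423,  0.05103534]), 'finger_force': 0.0, 'grip_width': 91.93482673073818} 18.8
scene {'camera_matrix': array([[444.20008843,   0.        , 256.08809841],
       [  0.        , 444.20008843, 186.38802857],
       [  0.        ,   0.        ,   1.        ]]), 'R': array([[-2.93731647e-01,  9.55887826e-01, -4.27784216e-04],
       [ 6.38724138e-01,  1.95938463e-01, -7.44069617e-01],
       [-7.11163269e-01, -2.18830030e-01, -6.68101955e-01]]), 't': array([ 206.52677424, -287.84023783, 1717.77344073])}
top {'camera_matrix': array([[422.48437417,   0.        , 253.99881233],
       [  0.        , 422.48437417, 196.38065334],
       [  0.        ,   0.        ,   1.        ]]), 'R': array([[-9.87266525e-04, -9.99978981e-01, -6.40801051e-03],
       [-9.98175525e-01,  1.37230330e-03, -6.03633796e-02],
       [ 6.03709045e-02,  6.33672451e-03, -9.98155900e-01]]), 't': array([ -17.35124646,  553.46369251, 1279.00102536])}
```

View pics/top0.png

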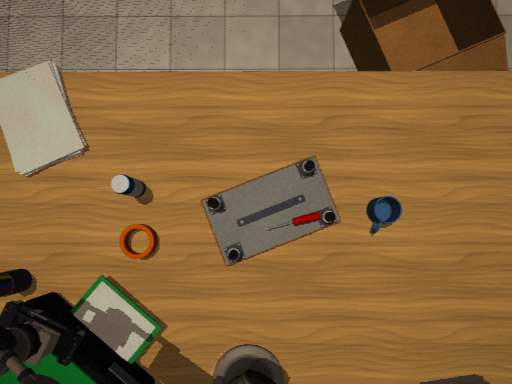

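View pics/scene0.png

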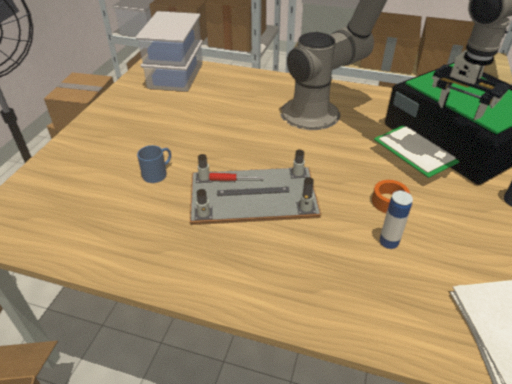

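The top view has the riser at the centre, turned about +0.37 rad. The leg to fit is the upper-left one near (214,203), and in the scene view it is the tall leg near (308,190). The screwdriver, mug, tape and can are all well clear of it.

```bash
cat > h.py <<'E'
import numpy as np,cv2
from plant import bot
def ray(m,px):
    R,t=m["R"],m["t"];c=-R.T@t
    d=R.T@np.linalg.solve(m["camera_matrix"],[px[0],px[1],1.]);return c,d/np.linalg.norm(d)
def plane(m,px,z):
    c,d=ray(m,px);return c+d*(z-c[2])/d[2]
def proj(m,X):
    p=m["camera_matrix"]@(m["R"]@np.asarray(X,float)+m["t"]);return p[:2]/p[2]
E
python3 - <<'E'
from h import *
t=bot.camera_model("top");s=bot.camera_model("scene");w=bot.camera_model("wrist")
im=cv2.imread("pics/top0.png");g=im.max(2)
for name,(u,v),z in (("leg",(214,203),126),("b",(308,166),100),("c",(233,253),100),("d",(328,216),100)):
    sub=(g[v-9:v+10,u-9:u+10]<60).astype(np.uint8)
    n,l,st,ce=cv2.connectedComponentsWithStats(sub);k=1+st[1:,4].argmax();c=ce[k]+[u-9,v-9]
    print(name,st[k],c,plane(t,c,z))
print("scene cam",-s["R"].T@s["t"]);R=w["R"];print("wrist cam",-R.T@w["t"],R)
A=cv2.imread("pics/scene0.png")[140:230,260:360];B=im[150:270,190:345]
cv2.imwrite("pics/c0.png",np.hstack([cv2.resize(A,(400,360),interpolation=2),cv2.resize(B,(400,360),interpolation=2)]))
E
```

```text
leg [  1   3  18  16 165] [215.24848485 204.45454545] [524.28337235  90.05577858 126.        ]
b [  0   2  17  17 172] [307.06395349 168.09302326] [ 629.76698436 -171.36513897  100.        ]
c [  3   1  16  17 150] [235.40666667 254.10666667] [383.86120729  34.55122065 100.        ]
d [  0   5  17  14 132] [327.90151515 218.50757576] [ 484.78224648 -229.60839525  100.        ]
scene cam [1466.13133342  234.8829578   933.56296733]
wrist cam [154.63126934 508.23886099 384.17808721] [[ 0.42669346  0.90439244 -0.0026465 ]
 [ 0.86838433 -0.40888375  0.28057571]
 [ 0.25266844 -0.122018   -0.95982825]]
```

View pics/c0.png

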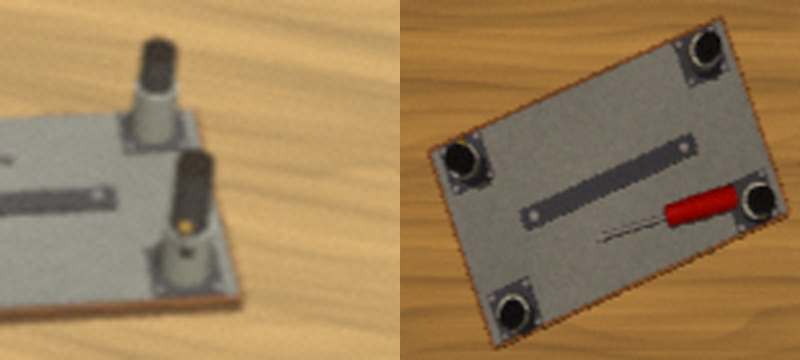

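Button (brass) shows at scene px ≈ (306.5,196.5), hole at ≈ (306.7,202.5), both on the camera side. I'll go and look from in front with the wrist camera.

Request:
{"name": "carry_out", "arguments": {"plan": [{"tx":30,"ty":-30,"rz":-0.14},{"tx":30,"ty":-30,"rz":-0.14},{"tx":30,"ty":-30,"rz":-0.14},{"tx":30,"ty":-30,"rz":-0.14},{"tx":30,"ty":-30,"rz":-0.14},{"tx":30,"ty":-30,"rz":-0.14},{"tx":30,"ty":-30,"rz":-0.14},{"tx":30,"ty":-30,"rz":-0.14},{"tx":30,"ty":-30,"rz":-0.14},{"tx":30,"ty":-30,"rz":-0.14},{"tx":30,"ty":-30,"rz":-0.14},{"tx":27,"ty":-33,"rz":-0.14}]}}

```text
invalid input at $.plan[0]: expected keys tx, ty, tz, rx, ry, rz
```

Request:
{"name": "carry_out", "arguments": {"plan": [{"tz":-20,"rz":-0.14},{"tz":-20,"rz":-0.14},{"tz":-20,"rz":-0.14},{"tz":-10,"rz":-0.14},{"rz":-0.09},{},{}]}}

```text
invalid input at $.plan[0]: expected keys tx, ty, tz, rx, ry, rz
```

Run:
```python
from h import *
import pickle
o=bot.get_obs();m=bot.camera_model("wrist");im=bot.capture("wrist")[:,:,::-1];cv2.imwrite("pics/w1.png",im);pickle.dump(m,open("w1.pkl","wb"))
print(o["time"],o["tool_pos"],o["tcp_rot"],o["joint_positions"]);print(m["camera_matrix"][0],proj(m,[524,90,126]),proj(m,[524+14*.93,90+14*.37,76]))
```

```text
0.1 [223.3147471  474.73592445 226.12441965] [-3.14021800e+00 -1.75591395e-04  2.70178673e+00] [ 9.84981492e-01  3.42649659e-01  1.52489803e+00 -2.74655527e-05
  1.27543053e+00 -1.46001023e-01]
[305.59969212   0.         252.22094055] [ 80.81393595 515.57524376] [107.5778214  474.85962129]
```

View pics/w1.png

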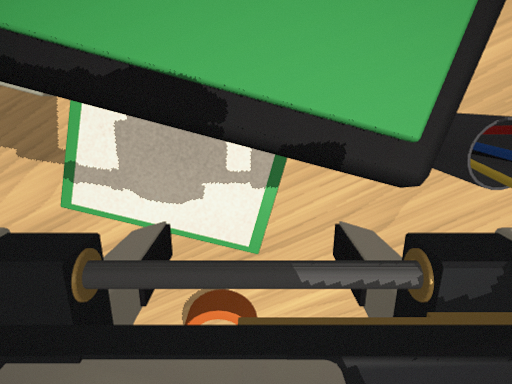

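That view is from the start pose, because the moves were refused: every row needs all six keys. It shows the fingers covering rows 220 and below, so I'll place the target above that and tilt a little.

Run:
```python
from h import *
from scipy.spatial.transform import Rotation as Ro
o=bot.get_obs();m=bot.camera_model("wrist");p=o["tool_pos"]
a=.375;u=np.array([np.cos(a),np.sin(a),0]);v=np.array([-np.sin(a),np.cos(a),0])
T=Ro.from_euler("xyz",o["tcp_rot"]).as_matrix();Rc=T.T@m["R"].T;c=T.T@(-m["R"].T@m["t"]-p)
B=np.array([524.3,90,72])+16*u
for tilt in (.3,.45,.6):
    Tn=Ro.from_rotvec(v*tilt).as_matrix()@Ro.from_euler("xyz",[np.pi,0,a]).as_matrix()
    K=m["camera_matrix"];d=np.linalg.solve(K,[256,190,1.]);d/=np.linalg.norm(d)
    C=B-230*(Tn@Rc@d);P=C-Tn@c
    print(tilt,P.round(),C.round(),"shift",(P-p).round(),"rel leg",((P-B)@u).round(),"finger",(P-65*v-B).round())
```

```text
0.3 [545. 102. 135.] [657. 145. 263.] shift [ 322. -373.  -91.] rel leg 8.0 finger [ 30. -54.  63.]
0.45 [554. 105. 133.] [682. 155. 242.] shift [ 331. -369.  -93.] rel leg 17.0 finger [ 39. -51.  61.]
0.6 [562. 109. 130.] [704. 164. 217.] shift [ 339. -366.  -96.] rel leg 26.0 finger [ 47. -48.  58.]
```

Request:
{"name": "carry_out", "arguments": {"plan": [{"tx":30,"ty":-30,"tz":0,"rx":0,"ry":0,"rz":-0.14},{"tx":30,"ty":-30,"tz":0,"rx":0,"ry":0,"rz":-0.14},{"tx":30,"ty":-30,"tz":0,"rx":0,"ry":0,"rz":-0.14},{"tx":30,"ty":-30,"tz":0,"rx":0,"ry":0,"rz":-0.14},{"tx":30,"ty":-30,"tz":0,"rx":0,"ry":0,"rz":-0.14},{"tx":30,"ty":-30,"tz":0,"rx":0,"ry":0,"rz":-0.14},{"tx":30,"ty":-30,"tz":0,"rx":0,"ry":0,"rz":-0.14},{"tx":30,"ty":-30,"tz":0,"rx":0,"ry":0,"rz":-0.14},{"tx":30,"ty":-30,"tz":0,"rx":0,"ry":0,"rz":-0.14},{"tx":30,"ty":-30,"tz":0,"rx":0,"ry":0,"rz":-0.14},{"tx":30,"ty":-30,"tz":0,"rx":0,"ry":0,"rz":-0.14},{"tx":7,"ty":-37,"tz":0,"rx":0,"ry":0,"rz":-0.14}]}}

```text
time: 1.35
tool_pos: [562.7, 106.7, 225.9]
tcp_rot: [3.141, -0.0, 1.016]
contact_force: [-0.3, 0.2, 0.0]
grip_width: 91.9
finger_force: 0.0
```

Request:
{"name": "carry_out", "arguments": {"plan": [{"tx":0,"ty":0,"tz":0,"rx":0,"ry":0,"rz":-0.14},{"tx":0,"ty":0,"tz":0,"rx":0,"ry":0,"rz":-0.14},{"tx":0,"ty":0,"tz":0,"rx":0,"ry":0,"rz":-0.14},{"tx":0,"ty":0,"tz":0,"rx":0,"ry":0,"rz":-0.14},{"tx":0,"ty":0,"tz":0,"rx":0,"ry":0,"rz":-0.09},{"tx":0,"ty":0,"tz":-19,"rx":-0.041,"ry":0.105,"rz":0},{"tx":0,"ty":0,"tz":-19,"rx":-0.041,"ry":0.105,"rz":0},{"tx":0,"ty":0,"tz":-19,"rx":-0.041,"ry":0.105,"rz":0},{"tx":0,"ty":0,"tz":-19,"rx":-0.041,"ry":0.105,"rz":0},{"tx":0,"ty":0,"tz":0,"rx":0,"ry":0,"rz":0},{"tx":0,"ty":0,"tz":0,"rx":0,"ry":0,"rz":0}]}}

```text
time: 2.45
tool_pos: [560.4, 108.2, 149.6]
tcp_rot: [-3.141, 0.451, 0.372]
contact_force: [0.0, -0.4, -0.2]
grip_width: 91.9
finger_force: 0.0
```

Run:
```python
from h import *
import pickle
o=bot.get_obs();m=bot.camera_model("wrist");im=bot.capture("wrist")[:,:,::-1];cv2.imwrite("pics/w2.png",im);pickle.dump(m,open("w2.pkl","wb"))
print(o["time"],o["tool_pos"],o["tcp_rot"],o["joint_positions"]);print(m["camera_matrix"][0],proj(m,[524,90,126]),proj(m,[524+14*.93,90+14*.37,76]))
```

```text
2.45 [560.39601572 108.18779602 149.56802976] [-3.14112675  0.45130358  0.37241469] [ 0.11776328  0.7691357   1.08511411 -0.11095886  1.72507967  1.32359569]
[305.59969212   0.         252.22094055] [258.94460726 248.45616253] [258.0310574  186.98264951]
```

View pics/w2.png

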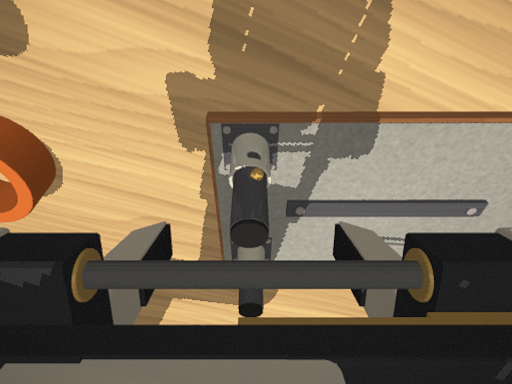

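Wrist view: button at ≈ (258,174), hole at ≈ (254,156), cap centre at ≈ (249,233). Nothing covers the leg. Next I'll get exact pixels and solve for the pose.

Run:
```python
from h import *
import pickle
from scipy.optimize import least_squares
m=pickle.load(open("w2.pkl","rb"));im=cv2.imread("pics/w2.png");hsv=cv2.cvtColor(im,cv2.COLOR_BGR2HSV);g=im.max(2)
bm=((hsv[...,1]>110)&(hsv[...,2]>70)&(hsv[...,0]>10)&(hsv[...,0]<35));bm[:160]=0;bm[190:]=0;bm[:,:235]=0;bm[:,272:]=0
ys,xs=np.nonzero(bm);print("button",xs.mean(),ys.mean(),len(xs),xs.min(),xs.max(),ys.min(),ys.max())
for r in (140,144,148,151,154,157,160,164,188,195,202,209,216,225,233,240,244):print(r,g[r,226:276].tolist()) if r in(144,154,157,195,225,240) else 0
dk=[]
for r in range(185,212,3):
    c=np.nonzero(g[r,228:275]<75)[0]+228;dk.append((r,c.min(),c.max()))
print(dk)
cv2.imwrite("pics/c1.png",cv2.resize(im[125:255,215:285],(420,780)[::1] and (323,600),interpolation=cv2.INTER_CUBIC))
```

```text
button 256.8503937007874 173.76377952755905 127 250 263 168 179
144 [55, 57, 72, 100, 94, 90, 108, 117, 121, 121, 122, 124, 127, 124, 125, 129, 131, 129, 129, 131, 130, 132, 133, 135, 130, 131, 130, 130, 131, 131, 133, 129, 128, 124, 127, 125, 125, 123, 120, 120, 114, 111, 83, 95, 88, 89, 98, 98, 94, 87]
154 [95, 91, 95, 94, 97, 104, 119, 135, 129, 123, 122, 125, 127, 127, 130, 129, 131, 132, 132, 131, 119, 84, 47, 54, 54, 52, 55, 54, 56, 50, 53, 53, 79, 123, 142, 137, 122, 119, 122, 124, 123, 115, 111, 83, 52, 53, 66, 97, 95, 97]
157 [94, 93, 93, 92, 97, 110, 119, 138, 138, 131, 124, 126, 127, 127, 131, 130, 131, 133, 134, 133, 133, 128, 114, 90, 69, 79, 64, 61, 52, 48, 48, 51, 49, 51, 81, 125, 126, 121, 124, 124, 124, 116, 111, 95, 49, 53, 62, 90, 97, 92]
195 [105, 103, 102, 104, 99, 95, 61, 52, 56, 53, 51, 53, 52, 51, 51, 52, 51, 54, 50, 53, 55, 54, 55, 52, 55, 55, 55, 56, 57, 56, 51, 52, 53, 52, 53, 55, 50, 53, 52, 44, 48, 74, 104, 105, 101, 99, 96, 101, 102, 102]
225 [97, 101, 102, 93, 58, 69, 66, 29, 24, 29, 31, 40, 41, 42, 43, 46, 42, 45, 45, 46, 48, 43, 44, 45, 49, 44, 45, 41, 44, 47, 49, 48, 39, 44, 33, 31, 23, 27, 19, 36, 57, 51, 59, 92, 103, 103, 103, 104, 104, 102]
240 [102, 99, 104, 96, 72, 52, 40, 40, 44, 43, 47, 44, 44, 43, 44, 47, 43, 45, 43, 42, 47, 44, 49, 44, 42, 44, 46, 47, 43, 43, 47, 44, 44, 43, 47, 45, 47, 47, 48, 45, 50, 82, 109, 109, 106, 68, 99, 101, 100, 103]
[(185, np.int64(234), np.int64(266)), (188, np.int64(233), np.int64(266)), (191, np.int64(233), np.int64(266)), (194, np.int64(232), np.int64(267)), (197, np.int64(232), np.int64(266)), (200, np.int64(232), np.int64(267)), (203, np.int64(232), np.int64(267)), (206, np.int64(231), np.int64(267)), (209, np.int64(231), np.int64(267))]
```

View pics/c1.png

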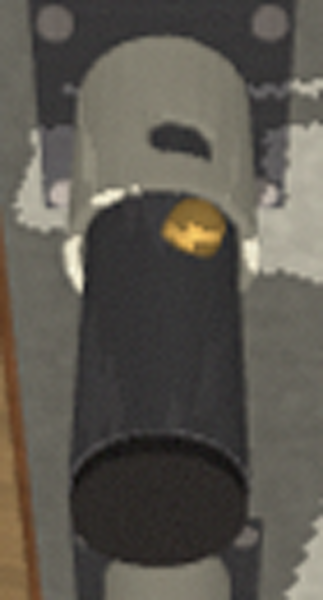

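Run:
```python
from h import *
import pickle
from scipy.optimize import least_squares
m=pickle.load(open("w2.pkl","rb"));s=bot.camera_model("scene");t=bot.camera_model("top")
def rad(x,y,r,a,z):return [x+r*np.cos(a),y+r*np.sin(a),z]
def f(q):
    x,y,Z,a,b=q
    return np.concatenate([proj(m,[x,y,Z])-[249.5,234.5],proj(m,rad(x,y,18,a,Z-50))-[257,173.8],proj(m,rad(x,y,17,b,50))-[254,155.7],
     .4*(proj(s,rad(x,y,18,a,Z-50))-[306.5,196.5]),.3*(proj(t,[x,y,Z-8])-[215.2,204.4])])
r=least_squares(f,[524,90,126,.4,.4]);print(r.x,r.fun.round(2))
x,y,Z=r.x[:3]
for z in (110,80):
    e=[]
    for k in np.linspace(0,6.28,60):e.append(proj(m,rad(x,y,14,k,z)))
    e=np.array(e);print(z,e[:,0].min(),e[:,0].max(),e[:,1].mean())
for k in (0,14):print("rim near",proj(m,rad(x,y,17.5,.375,64)))
```

```text
[5.29580317e+02 9.95730961e+01 1.21400114e+02 1.71460209e-02
 1.61485480e-01] [-0.27  1.13  0.43 -1.61 -0.11  0.66 -0.24 -0.04 -0.86 -0.49]
110 230.20499170992537 268.46280327095553 222.94415474707196
80 232.17906656417 266.9793401549102 194.8047536270628
rim near [249.49081315 165.79700056]
rim near [249.49081315 165.79700056]
```

Solved: leg axis ≈ (529.6, 99.6), button centre z ≈ 72.5, button azimuth ≈ 0.02, hole ≈ 0.16 (world). Now I'll go upright over the leg with the closing line along the button.

Request:
{"name": "carry_out", "arguments": {"plan": [{"tx":0,"ty":0,"tz":0,"rx":0.041,"ry":-0.105,"rz":0},{"tx":0,"ty":0,"tz":0,"rx":0.041,"ry":-0.105,"rz":0},{"tx":0,"ty":0,"tz":0,"rx":0.041,"ry":-0.105,"rz":0},{"tx":0,"ty":0,"tz":0,"rx":0.041,"ry":-0.105,"rz":0},{"tx":-8,"ty":-2,"tz":0,"rx":0,"ry":0,"rz":0.14},{"tx":-8,"ty":-2,"tz":0,"rx":0,"ry":0,"rz":0.14},{"tx":-8,"ty":-2,"tz":0,"rx":0,"ry":0,"rz":0.14},{"tx":-7,"ty":-2.6,"tz":0,"rx":0,"ry":0,"rz":0.14},{"tx":0,"ty":0,"tz":0,"rx":0,"ry":0,"rz":0.14},{"tx":0,"ty":0,"tz":0,"rx":0,"ry":0,"rz":0.14},{"tx":0,"ty":0,"tz":0,"rx":0,"ry":0,"rz":0.14},{"tx":0,"ty":0,"tz":0,"rx":0,"ry":0,"rz":0.14}]}}

```text
time: 3.7
tool_pos: [529.9, 99.2, 154.6]
tcp_rot: [3.134, -0.001, 1.497]
contact_force: [-0.2, 0.1, 0.7]
grip_width: 91.7
finger_force: 0.0
```

Request:
{"name": "carry_out", "arguments": {"plan": [{"tx":0,"ty":0,"tz":-10,"rx":0,"ry":0,"rz":0.096},{"tx":0,"ty":0,"tz":-15,"rx":0,"ry":0,"rz":0},{"tx":0,"ty":0,"tz":-15,"rx":0,"ry":0,"rz":0},{"tx":0,"ty":0,"tz":-15,"rx":0,"ry":0,"rz":0},{"tx":0,"ty":0,"tz":-15,"rx":0,"ry":0,"rz":0},{"tx":0,"ty":0,"tz":-7,"rx":0,"ry":0,"rz":0},{"tx":0,"ty":0,"tz":0,"rx":0,"ry":0,"rz":0},{"tx":0,"ty":0,"tz":0,"rx":0,"ry":0,"rz":0},{"tx":0,"ty":0,"tz":0,"rx":0,"ry":0,"rz":0}]}}

```text
time: 4.6
tool_pos: [530.2, 99.5, 75.2]
tcp_rot: [3.139, -0.0, 1.588]
contact_force: [0.2, -0.0, -1.1]
grip_width: 91.5
finger_force: 0.0
```

Run:
```python
from h import *
o=bot.get_obs();m=bot.camera_model("wrist");im=bot.capture("wrist")[:,:,::-1];sc=bot.capture("scene")[:,:,::-1]
print(o["time"],o["tool_pos"],o["tcp_rot"],o["contact_force"]);print(proj(m,[529.6,99.6,122]),proj(m,[529.6,99.6,72]))
cv2.imwrite("pics/w3.png",np.hstack([cv2.resize(im[150:350,120:400],(420,300)),cv2.resize(sc[150:225,260:355],(380,300),interpolation=2)]))
```

```text
4.6 [530.20310898  99.47439395  75.20352837] [ 3.13866443e+00 -1.10020045e-04  1.58770196e+00] [ 0.16695885 -0.02423875 -1.1338756 ]
[251.82870115 289.38200785] [251.73912635 237.59587219]
```

View pics/w3.png

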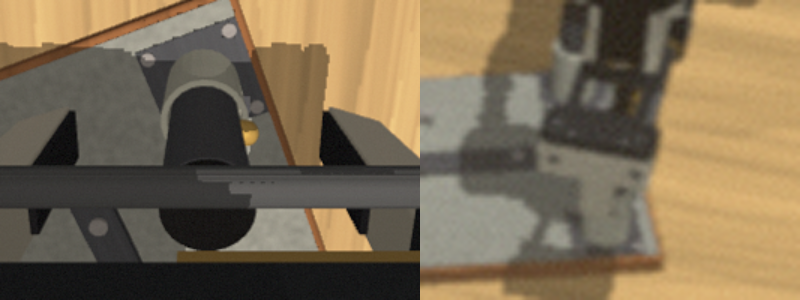

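The leg is between the fingers with the button on the right (+x), and the leg sits about 1.5 mm right of centre. I'll shift, lower slightly, then close by feel.

Request:
{"name": "carry_out", "arguments": {"plan": [{"tx":1.5,"ty":0,"tz":-2.5,"rx":0,"ry":0,"rz":0},{"tx":0,"ty":0,"tz":0,"rx":0,"ry":0,"rz":0},{"tx":0,"ty":0,"tz":0,"rx":0,"ry":0,"rz":0},{"tx":0,"ty":0,"tz":0,"rx":0,"ry":0,"rz":0},{"tx":0,"ty":0,"tz":0,"rx":0,"ry":0,"rz":0}], "gripper": 0.54}}

```text
time: 5.2
tool_pos: [531.0, 99.5, 71.2]
tcp_rot: [3.142, 0.0, 1.588]
contact_force: [-0.1, 0.1, -0.1]
grip_width: 56.3
finger_force: 0.0
```

Request:
{"name": "carry_out", "arguments": {"plan": [{"tx":0,"ty":0,"tz":0,"rx":0,"ry":0,"rz":0},{"tx":0,"ty":0,"tz":0,"rx":0,"ry":0,"rz":0}], "gripper": 0.6}}

```text
time: 5.4
tool_pos: [531.4, 99.5, 71.3]
tcp_rot: [3.14, -0.0, 1.588]
contact_force: [5.1, 0.6, -2.0]
grip_width: 40.7
finger_force: 2.2
```

Request:
{"name": "carry_out", "arguments": {"plan": [{"tx":0,"ty":0,"tz":0,"rx":0,"ry":0,"rz":0},{"tx":0,"ty":0,"tz":0,"rx":0,"ry":0,"rz":0}], "gripper": 0.66}}

```text
time: 5.6
tool_pos: [532.5, 99.6, 71.5]
tcp_rot: [3.138, -0.0, 1.588]
contact_force: [5.4, 1.4, -3.7]
grip_width: 31.7
finger_force: 2.9
```

Request:
{"name": "carry_out", "arguments": {"plan": [{"tx":0,"ty":0,"tz":0,"rx":0,"ry":0,"rz":0},{"tx":0,"ty":0,"tz":0,"rx":0,"ry":0,"rz":0},{"tx":0,"ty":0,"tz":0,"rx":0,"ry":0,"rz":0},{"tx":0,"ty":0,"tz":0,"rx":0,"ry":0,"rz":0}], "gripper": 0.75}}

```text
time: 6.0
tool_pos: [532.4, 99.6, 71.5]
tcp_rot: [3.138, -0.0, 1.588]
contact_force: [5.9, 1.3, -2.9]
grip_width: 27.6
finger_force: 30.0
```

Pinched flush: width 27.6, grip force 30 N. Now slide down slowly.

Request:
{"name": "carry_out", "arguments": {"plan": [{"tx":0,"ty":0,"tz":-1,"rx":0,"ry":0,"rz":0},{"tx":0,"ty":0,"tz":-1,"rx":0,"ry":0,"rz":0},{"tx":0,"ty":0,"tz":0,"rx":0,"ry":0,"rz":0}]}}

```text
time: 6.3
tool_pos: [532.4, 99.6, 69.7]
tcp_rot: [3.138, -0.0, 1.588]
contact_force: [5.9, 1.3, -1.1]
grip_width: 27.6
finger_force: 30.0
```

Request:
{"name": "carry_out", "arguments": {"plan": [{"tx":0,"ty":0,"tz":-1,"rx":0,"ry":0,"rz":0},{"tx":0,"ty":0,"tz":-1,"rx":0,"ry":0,"rz":0},{"tx":0,"ty":0,"tz":0,"rx":0,"ry":0,"rz":0}]}}

```text
time: 6.6
tool_pos: [532.4, 99.6, 67.8]
tcp_rot: [3.138, -0.0, 1.588]
contact_force: [5.8, 0.9, 0.0]
grip_width: 27.3
finger_force: 30.0
```

Request:
{"name": "carry_out", "arguments": {"plan": [{"tx":0,"ty":0,"tz":-1,"rx":0,"ry":0,"rz":0},{"tx":0,"ty":0,"tz":-1,"rx":0,"ry":0,"rz":0},{"tx":0,"ty":0,"tz":0,"rx":0,"ry":0,"rz":0}]}}

```text
time: 6.9
tool_pos: [532.4, 99.6, 65.8]
tcp_rot: [3.138, -0.0, 1.588]
contact_force: [6.6, 1.6, 0.7]
grip_width: 27.7
finger_force: 30.0
```

Request:
{"name": "carry_out", "arguments": {"plan": [{"tx":0,"ty":0,"tz":-0.5,"rx":0,"ry":0,"rz":0},{"tx":0,"ty":0,"tz":0,"rx":0,"ry":0,"rz":0}]}}

```text
time: 7.1
tool_pos: [532.4, 99.6, 65.3]
tcp_rot: [3.138, -0.0, 1.588]
contact_force: [5.6, 0.2, 0.3]
grip_width: 27.3
finger_force: 30.0
```

Request:
{"name": "carry_out", "arguments": {"plan": [{"tx":0,"ty":0,"tz":-0.6,"rx":0,"ry":0,"rz":0.05},{"tx":0,"ty":0,"tz":0,"rx":0,"ry":0,"rz":0.05},{"tx":0,"ty":0,"tz":0,"rx":0,"ry":0,"rz":0.04},{"tx":0,"ty":0,"tz":0,"rx":0,"ry":0,"rz":0}]}}

```text
time: 7.5
tool_pos: [532.5, 99.6, 64.7]
tcp_rot: [3.138, 0.0, 1.729]
contact_force: [5.6, 1.0, 0.7]
grip_width: 27.5
finger_force: 30.0
```

Request:
{"name": "carry_out", "arguments": {"plan": [{"tx":0,"ty":0,"tz":-0.5,"rx":0,"ry":0,"rz":0},{"tx":0,"ty":0,"tz":0,"rx":0,"ry":0,"rz":0}]}}

```text
time: 7.7
tool_pos: [532.5, 99.6, 64.3]
tcp_rot: [3.138, 0.0, 1.728]
contact_force: [5.6, 1.1, 1.1]
grip_width: 27.7
finger_force: 31.1
```

The button's lower part should be under the rim. Next: release, regrip higher up the leg, and push.

Request:
{"name": "carry_out", "arguments": {"plan": [{"tx":0,"ty":0,"tz":0,"rx":0,"ry":0,"rz":0},{"tx":0,"ty":0,"tz":0,"rx":0,"ry":0,"rz":0},{"tx":0,"ty":0,"tz":0,"rx":0,"ry":0,"rz":0}], "gripper": 0.45}}

```text
time: 8.0
tool_pos: [530.0, 99.4, 63.3]
tcp_rot: [-3.139, -0.0, 1.728]
contact_force: [-0.7, -0.3, -0.1]
grip_width: 46.9
finger_force: 0.0
```

Run:
```python
from h import *
o=bot.get_obs();m=bot.camera_model("wrist");im=bot.capture("wrist")[:,:,::-1]
print(o["time"],o["tool_pos"],o["contact_force"],o["grip_width"])
cv2.imwrite("pics/w4.png",cv2.resize(im[150:350,150:360],(630,600)))
```

```text
8.0 [529.97230894  99.38940763  63.34039158] [-0.74351015 -0.27262653 -0.08640712] 46.88138319301449
```

View pics/w4.png

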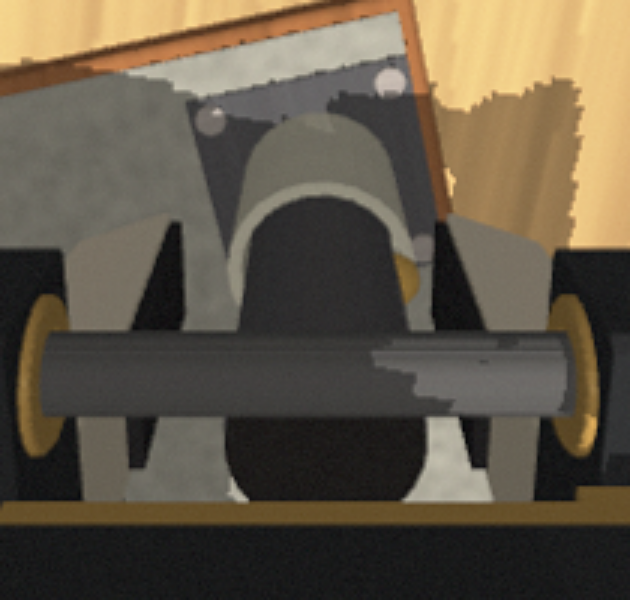

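The brass button is still visible at crop (405,278), outside the leg edge and over the rim at its right side. It isn't under yet. I'll use the rim at row 211 to work out the button's height.

Run:
```python
from h import *
from scipy.optimize import least_squares
m=bot.camera_model("wrist");o=bot.get_obs();yaw=o["tcp_rot"][2]
tx=np.array([np.cos(yaw),np.sin(yaw),0]);ty=np.array([np.sin(yaw),-np.cos(yaw),0])
def f(q):
    c=np.array([q[0],q[1],64.]);return proj(m,c+17.5*tx)-[256.7,210.7]
r=least_squares(f,[532,99]);x,y=r.x;print("leg xy",x,y,"TCP",o["tool_pos"],"off along close",(r.x-o["tool_pos"][:2])@ty[:2])
for z in (64,66,68,70):
  for rr in (14,17,20.5):
    print(z,rr,proj(m,np.array([x,y,z])+rr*ty).round(1))
```

```text
leg xy 532.1240560889225 100.40185706378054 TCP [530.01385542  99.3750767   63.29213759] off along close 2.2448290565597033
64 14 [281.4 239.8]
64 17 [286.7 239.8]
64 20.5 [293.  239.8]
66 14 [281.7 241.4]
66 17 [287.1 241.4]
66 20.5 [293.4 241.4]
68 14 [282.1 243.1]
68 17 [287.5 243.1]
68 20.5 [293.9 243.1]
70 14 [282.4 244.7]
70 17 [287.9 244.7]
70 20.5 [294.3 244.7]
```

Request:
{"name": "carry_out", "arguments": {"plan": [{"tx":0,"ty":0,"tz":4.2,"rx":0,"ry":0,"rz":0},{"tx":2,"ty":1,"tz":0,"rx":0,"ry":0,"rz":0},{"tx":0,"ty":0,"tz":0,"rx":0,"ry":0,"rz":0}]}}

```text
time: 8.35
tool_pos: [533.3, 100.5, 68.0]
tcp_rot: [3.141, 0.0, 1.728]
contact_force: [-0.9, 0.3, 0.1]
grip_width: 50.5
finger_force: 0.0
```

Request:
{"name": "carry_out", "arguments": {"plan": [{"tx":0,"ty":0,"tz":0,"rx":0,"ry":0,"rz":0},{"tx":0,"ty":0,"tz":0,"rx":0,"ry":0,"rz":0},{"tx":0,"ty":0,"tz":0,"rx":0,"ry":0,"rz":0},{"tx":0,"ty":0,"tz":0,"rx":0,"ry":0,"rz":0},{"tx":0,"ty":0,"tz":0,"rx":0,"ry":0,"rz":0}], "gripper": 0.75}}

```text
time: 8.85
tool_pos: [532.4, 100.4, 67.6]
tcp_rot: [-3.14, -0.0, 1.728]
contact_force: [-1.8, -0.7, 0.0]
grip_width: 27.3
finger_force: 30.0
```

Request:
{"name": "carry_out", "arguments": {"plan": [{"tx":0,"ty":0,"tz":-1,"rx":0,"ry":0,"rz":0},{"tx":0,"ty":0,"tz":-1,"rx":0,"ry":0,"rz":0},{"tx":0,"ty":0,"tz":0,"rx":0,"ry":0,"rz":0}]}}

```text
time: 9.15
tool_pos: [532.4, 100.4, 65.5]
tcp_rot: [-3.14, -0.0, 1.728]
contact_force: [-3.1, -0.5, -0.7]
grip_width: 27.4
finger_force: 30.0
```

Request:
{"name": "carry_out", "arguments": {"plan": [{"tx":0,"ty":0,"tz":-1,"rx":0,"ry":0,"rz":0},{"tx":0,"ty":0,"tz":0,"rx":0,"ry":0,"rz":0}]}}

```text
time: 9.35
tool_pos: [532.5, 100.4, 64.5]
tcp_rot: [-3.14, -0.0, 1.728]
contact_force: [-5.0, -0.8, -0.2]
grip_width: 27.8
finger_force: 30.0
```

Request:
{"name": "carry_out", "arguments": {"plan": [{"tx":0,"ty":0,"tz":-0.4,"rx":0,"ry":0,"rz":0},{"tx":0,"ty":0,"tz":0,"rx":0,"ry":0,"rz":0}]}}

```text
time: 9.55
tool_pos: [532.5, 100.4, 64.3]
tcp_rot: [-3.141, -0.0, 1.728]
contact_force: [-5.7, -0.8, 1.2]
grip_width: 27.5
finger_force: 31.5
```

Request:
{"name": "carry_out", "arguments": {"plan": [{"tx":0,"ty":0,"tz":0,"rx":0,"ry":0,"rz":0},{"tx":0,"ty":0,"tz":0,"rx":0,"ry":0,"rz":0},{"tx":0,"ty":0,"tz":0,"rx":0,"ry":0,"rz":0}], "gripper": 0.45}}

```text
time: 9.85
tool_pos: [533.8, 100.5, 64.7]
tcp_rot: [3.14, 0.0, 1.728]
contact_force: [-0.5, 0.2, -0.4]
grip_width: 46.7
finger_force: 0.0
```

Run:
```python
from h import *
o=bot.get_obs();im=bot.capture("wrist")[:,:,::-1]
print(o["time"],o["tool_pos"],o["contact_force"],o["grip_width"])
cv2.imwrite("pics/w5.png",cv2.resize(im[150:350,150:360],(630,600)))
```

```text
9.85 [533.84837223 100.51583419  64.71873327] [-0.5395808   0.16944202 -0.36874255] 46.73470542429692
```

View pics/w5.png

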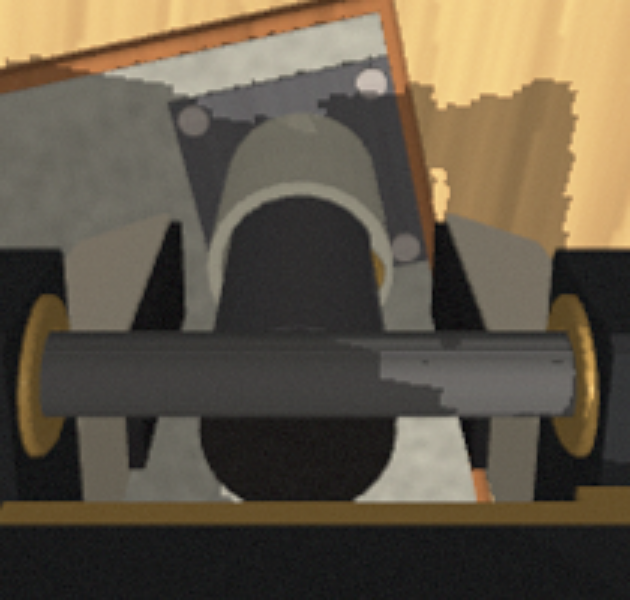

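The button is now held inside the rim; only a sliver shows at crop (377,270). Next I'll regrip about 20 mm higher and push down.

Request:
{"name": "carry_out", "arguments": {"plan": [{"tx":-1.4,"ty":0,"tz":10,"rx":0,"ry":0,"rz":0},{"tx":0,"ty":0,"tz":10,"rx":0,"ry":0,"rz":0},{"tx":0,"ty":0,"tz":0,"rx":0,"ry":0,"rz":0}]}}

```text
time: 10.2
tool_pos: [532.9, 100.5, 86.5]
tcp_rot: [3.138, 0.0, 1.728]
contact_force: [0.3, 0.2, 0.4]
grip_width: 50.5
finger_force: 0.0
```

Request:
{"name": "carry_out", "arguments": {"plan": [{"tx":0,"ty":0,"tz":0,"rx":0,"ry":0,"rz":0},{"tx":0,"ty":0,"tz":0,"rx":0,"ry":0,"rz":0},{"tx":0,"ty":0,"tz":0,"rx":0,"ry":0,"rz":0},{"tx":0,"ty":0,"tz":0,"rx":0,"ry":0,"rz":0}], "gripper": 0.75}}

```text
time: 10.6
tool_pos: [532.1, 100.6, 84.3]
tcp_rot: [3.14, -0.0, 1.728]
contact_force: [3.1, 1.0, -0.1]
grip_width: 27.7
finger_force: 30.0
```

Request:
{"name": "carry_out", "arguments": {"plan": [{"tx":0,"ty":0,"tz":-1,"rx":0,"ry":0,"rz":0},{"tx":0,"ty":0,"tz":-1,"rx":0,"ry":0,"rz":0},{"tx":0,"ty":0,"tz":0,"rx":0,"ry":0,"rz":0}]}}

```text
time: 10.9
tool_pos: [532.1, 100.5, 82.6]
tcp_rot: [3.14, 0.0, 1.728]
contact_force: [3.6, 0.8, 1.8]
grip_width: 27.2
finger_force: 30.0
```

Request:
{"name": "carry_out", "arguments": {"plan": [{"tx":0,"ty":0,"tz":-1,"rx":0,"ry":0,"rz":0},{"tx":0,"ty":0,"tz":-1,"rx":0,"ry":0,"rz":0},{"tx":0,"ty":0,"tz":0,"rx":0,"ry":0,"rz":0}]}}

```text
time: 11.2
tool_pos: [532.1, 100.5, 80.4]
tcp_rot: [3.14, 0.0, 1.728]
contact_force: [6.1, 2.1, 0.2]
grip_width: 27.2
finger_force: 30.0
```

Sliding freely. Continuing.

Request:
{"name": "carry_out", "arguments": {"plan": [{"tx":0,"ty":0,"tz":-1,"rx":0,"ry":0,"rz":0},{"tx":0,"ty":0,"tz":-1,"rx":0,"ry":0,"rz":0},{"tx":0,"ty":0,"tz":-1,"rx":0,"ry":0,"rz":0}]}}

```text
time: 11.5
tool_pos: [532.1, 100.5, 77.6]
tcp_rot: [3.14, 0.0, 1.728]
contact_force: [5.3, 1.6, 2.3]
grip_width: 27.7
finger_force: 30.0
```

Request:
{"name": "carry_out", "arguments": {"plan": [{"tx":0,"ty":0,"tz":-1,"rx":0,"ry":0,"rz":0},{"tx":0,"ty":0,"tz":-1,"rx":0,"ry":0,"rz":0},{"tx":0,"ty":0,"tz":-1,"rx":0,"ry":0,"rz":0}]}}

```text
time: 11.8
tool_pos: [532.1, 100.5, 74.4]
tcp_rot: [3.14, 0.0, 1.728]
contact_force: [5.6, 0.9, 1.0]
grip_width: 27.3
finger_force: 30.0
```

Request:
{"name": "carry_out", "arguments": {"plan": [{"tx":0,"ty":0,"tz":-1,"rx":0,"ry":0,"rz":0},{"tx":0,"ty":0,"tz":0,"rx":0,"ry":0,"rz":0}]}}

```text
time: 12.0
tool_pos: [532.1, 100.5, 72.2]
tcp_rot: [3.141, -0.0, 1.728]
contact_force: [10.0, 3.5, -10.9]
grip_width: 27.0
finger_force: 30.0
```

Force jump at 72.2 (Fz −11, Fx +10): the button may be entering the hole. I'll continue in half-millimetre steps.

Request:
{"name": "carry_out", "arguments": {"plan": [{"tx":0,"ty":0,"tz":-0.5,"rx":0,"ry":0,"rz":0},{"tx":0,"ty":0,"tz":0,"rx":0,"ry":0,"rz":0}]}}

```text
time: 12.2
tool_pos: [532.1, 100.5, 71.8]
tcp_rot: [3.141, -0.0, 1.728]
contact_force: [9.7, 1.7, -7.9]
grip_width: 27.3
finger_force: 30.0
```

Request:
{"name": "carry_out", "arguments": {"plan": [{"tx":0,"ty":0,"tz":-0.5,"rx":0,"ry":0,"rz":0},{"tx":0,"ty":0,"tz":0,"rx":0,"ry":0,"rz":0}]}}

```text
time: 12.4
tool_pos: [532.1, 100.5, 71.5]
tcp_rot: [3.141, -0.0, 1.728]
contact_force: [8.0, 2.3, -6.5]
grip_width: 27.2
finger_force: 30.0
```

Request:
{"name": "carry_out", "arguments": {"plan": [{"tx":0,"ty":0,"tz":-0.5,"rx":0,"ry":0,"rz":0},{"tx":0,"ty":0,"tz":0,"rx":0,"ry":0,"rz":0}]}}

```text
time: 12.6
tool_pos: [532.1, 100.5, 71.2]
tcp_rot: [3.141, -0.0, 1.728]
contact_force: [8.0, 1.3, -5.0]
grip_width: 27.6
finger_force: 30.0
```

Request:
{"name": "carry_out", "arguments": {"plan": [{"tx":0,"ty":0,"tz":-0.5,"rx":0,"ry":0,"rz":0},{"tx":0,"ty":0,"tz":0,"rx":0,"ry":0,"rz":0}]}}

```text
time: 12.8
tool_pos: [532.1, 100.5, 71.0]
tcp_rot: [3.141, -0.0, 1.728]
contact_force: [6.8, 2.0, -2.0]
grip_width: 27.2
finger_force: 30.0
```

Request:
{"name": "carry_out", "arguments": {"plan": [{"tx":0,"ty":0,"tz":-0.5,"rx":0,"ry":0,"rz":0},{"tx":0,"ty":0,"tz":0,"rx":0,"ry":0,"rz":0}]}}

```text
time: 13.0
tool_pos: [532.1, 100.5, 70.7]
tcp_rot: [3.14, 0.0, 1.728]
contact_force: [6.4, 1.7, -0.4]
grip_width: 26.9
finger_force: 30.0
```

Request:
{"name": "carry_out", "arguments": {"plan": [{"tx":0,"ty":0,"tz":-0.5,"rx":0,"ry":0,"rz":0},{"tx":0,"ty":0,"tz":0,"rx":0,"ry":0,"rz":0}]}}

```text
time: 13.2
tool_pos: [532.1, 100.5, 70.3]
tcp_rot: [3.14, 0.0, 1.728]
contact_force: [6.8, 2.5, -0.2]
grip_width: 27.3
finger_force: 30.0
```

Request:
{"name": "carry_out", "arguments": {"plan": [{"tx":0,"ty":0,"tz":-0.5,"rx":0,"ry":0,"rz":0},{"tx":0,"ty":0,"tz":0,"rx":0,"ry":0,"rz":0}]}}

```text
time: 13.4
tool_pos: [532.1, 100.5, 69.8]
tcp_rot: [3.14, 0.0, 1.728]
contact_force: [6.1, 1.7, 1.0]
grip_width: 27.2
finger_force: 30.0
```

Request:
{"name": "carry_out", "arguments": {"plan": [{"tx":0,"ty":0,"tz":-0.5,"rx":0,"ry":0,"rz":0},{"tx":0,"ty":0,"tz":0,"rx":0,"ry":0,"rz":0}]}}

```text
time: 13.6
tool_pos: [532.2, 100.5, 69.3]
tcp_rot: [3.14, 0.0, 1.728]
contact_force: [6.2, 1.6, 0.2]
grip_width: 27.2
finger_force: 30.0
```

Request:
{"name": "carry_out", "arguments": {"plan": [{"tx":0,"ty":0,"tz":-0.5,"rx":0,"ry":0,"rz":0},{"tx":0,"ty":0,"tz":0,"rx":0,"ry":0,"rz":0}]}}

```text
time: 13.8
tool_pos: [532.2, 100.5, 69.1]
tcp_rot: [3.14, 0.0, 1.728]
contact_force: [6.1, 1.6, 2.2]
grip_width: 27.2
finger_force: 30.0
```

Request:
{"name": "carry_out", "arguments": {"plan": [{"tx":0,"ty":0,"tz":-0.5,"rx":0,"ry":0,"rz":0},{"tx":0,"ty":0,"tz":0,"rx":0,"ry":0,"rz":0}]}}

```text
time: 14.0
tool_pos: [532.2, 100.5, 68.9]
tcp_rot: [3.14, 0.0, 1.728]
contact_force: [4.3, 1.8, 5.9]
grip_width: 27.3
finger_force: 30.0
```

Request:
{"name": "carry_out", "arguments": {"plan": [{"tx":0,"ty":0,"tz":-0.5,"rx":0,"ry":0,"rz":0},{"tx":0,"ty":0,"tz":0,"rx":0,"ry":0,"rz":0}]}}

```text
time: 14.2
tool_pos: [532.2, 100.5, 68.8]
tcp_rot: [3.14, 0.0, 1.728]
contact_force: [3.8, 1.3, 8.7]
grip_width: 27.1
finger_force: 30.0
```

Request:
{"name": "carry_out", "arguments": {"plan": [{"tx":0,"ty":0,"tz":-0.5,"rx":0,"ry":0,"rz":0},{"tx":0,"ty":0,"tz":0,"rx":0,"ry":0,"rz":0}]}}

```text
time: 14.4
tool_pos: [532.2, 100.6, 68.7]
tcp_rot: [3.14, 0.0, 1.728]
contact_force: [2.0, 0.8, 13.2]
grip_width: 27.3
finger_force: 30.0
```

Firm stop at 68.7: either the floor or the hole edge. I'll release, lift, and check the button.

Request:
{"name": "carry_out", "arguments": {"plan": [{"tx":0,"ty":0,"tz":1,"rx":0,"ry":0,"rz":0},{"tx":0,"ty":0,"tz":0,"rx":0,"ry":0,"rz":0},{"tx":0,"ty":0,"tz":0,"rx":0,"ry":0,"rz":0},{"tx":0,"ty":0,"tz":0,"rx":0,"ry":0,"rz":0}], "gripper": 0.3}}

```text
time: 14.8
tool_pos: [530.8, 100.4, 67.8]
tcp_rot: [-3.14, -0.0, 1.728]
contact_force: [0.4, -0.1, 0.4]
grip_width: 54.8
finger_force: 0.0
```

Request:
{"name": "carry_out", "arguments": {"plan": [{"tx":0,"ty":0,"tz":20,"rx":0,"ry":0,"rz":0},{"tx":0,"ty":0,"tz":20,"rx":0,"ry":0,"rz":0},{"tx":0,"ty":0,"tz":20,"rx":0,"ry":0,"rz":0},{"tx":7,"ty":2,"tz":20,"rx":0,"ry":0,"rz":-0.14},{"tx":7,"ty":2,"tz":0,"rx":0,"ry":0,"rz":-0.14},{"tx":7,"ty":2,"tz":0,"rx":0,"ry":0,"rz":-0.14},{"tx":7,"ty":2,"tz":0,"rx":0,"ry":0,"rz":-0.14},{"tx":0,"ty":0,"tz":0,"rx":0,"ry":0,"rz":-0.14},{"tx":0,"ty":0,"tz":0,"rx":0,"ry":0,"rz":-0.14},{"tx":0,"ty":0,"tz":0,"rx":0,"ry":0,"rz":-0.14},{"tx":0,"ty":0,"tz":0,"rx":0,"ry":0,"rz":-0.14},{"tx":0,"ty":0,"tz":0,"rx":0,"ry":0,"rz":-0.14}]}}

```text
time: 16.0
tool_pos: [559.1, 108.4, 147.9]
tcp_rot: [-3.141, 0.001, 0.462]
contact_force: [-0.2, 0.0, -1.3]
grip_width: 64.1
finger_force: 0.0
```

Request:
{"name": "carry_out", "arguments": {"plan": [{"tx":0,"ty":0,"tz":0,"rx":-0.041,"ry":0.105,"rz":0},{"tx":0,"ty":0,"tz":0,"rx":-0.041,"ry":0.105,"rz":0},{"tx":0,"ty":0,"tz":0,"rx":-0.041,"ry":0.105,"rz":0},{"tx":0,"ty":0,"tz":0,"rx":-0.041,"ry":0.105,"rz":0},{"tx":0,"ty":0,"tz":0,"rx":0,"ry":0,"rz":0},{"tx":0,"ty":0,"tz":0,"rx":0,"ry":0,"rz":0}]}}

```text
time: 16.6
tool_pos: [559.4, 108.5, 147.1]
tcp_rot: [-3.095, 0.449, 0.479]
contact_force: [0.3, -0.1, 0.3]
grip_width: 64.2
finger_force: 0.0
```

Run:
```python
from h import *
o=bot.get_obs();m=bot.camera_model("wrist");im=bot.capture("wrist")[:,:,::-1]
print(o["time"],o["tool_pos"],o["tcp_rot"],o["contact_force"])
L=np.array([532.1,100.4])
for z in (100,64,50):print(z,proj(m,[*L,z]),proj(m,[L[0]+17.5,L[1]+2.8,z]))
u,v=proj(m,[L[0]+10,L[1],70]).astype(int);u0,v0=max(u-50,0),max(v-60,0)
print(u0,v0);cv2.imwrite("pics/w6.png",cv2.resize(im[v0:v0+120,u0:u0+100],(500,600),interpolation=cv2.INTER_CUBIC))
```

```text
16.6 [559.423873   108.54744219 147.08892076] [-3.09491886  0.44867094  0.47890966] [ 0.26621259 -0.06855915  0.34275955]
100 [249.86706927 212.53935923] [257.13434379 196.19616441]
64 [251.90707602 180.99892608] [258.47069474 164.95681102]
50 [252.58908249 170.45446121] [258.91413332 154.59072102]
207 117
```

View pics/w6.png

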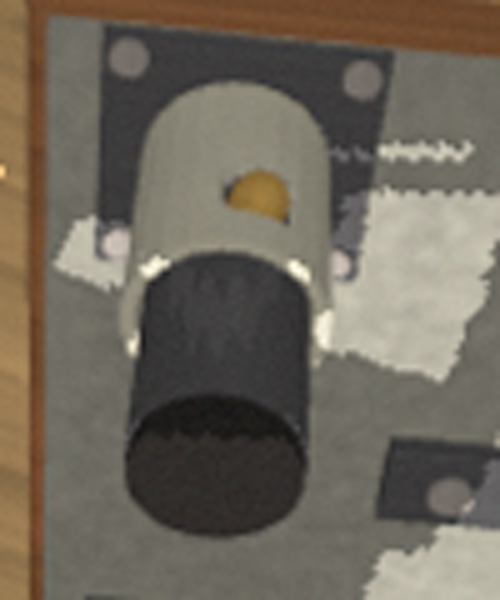

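The brass button stands proud in the hole at crop (258,195). The cap centre is at about (250,210), which matches a top at z ≈ 100, so the leg is home. The gripper is clear of everything, so I'm handing in.

```bash
python3 -c "
from plant import bot
print(bot.close_job())"
```

```text
the job is handed in; nothing more can be done
None
```

The leg is home with its button snapped out through the socket hole and the gripper clear, handed in at about 17 s; the hand-in returned no verdict, and I did not re-measure the other objects afterwards, though the arm never came near them.

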